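# Start the dust fan, then the handpiece supply

## Task

Get the bench ready for carving: flip the bat toggle on the dust fan (the box with the big round grille) over to its other side, and only after that flip the bat toggle on the handpiece supply (the smaller box with two round sockets) over to its other side. Leave both switched over, and leave the sanding block, the tin and the pine block where they are.

Things in the scene. Friction and masses are not known exactly. Their poses are not given: they have to be found in the camera images.
- dust_fan: dust fan: grey sheet-metal box 120 mm (its x) by 104 mm (y), flat top 60 mm above the bench, fixed to the bench, with a 76 mm round grille standing 5 mm proud of the top at x = +18 mm and a bat toggle at x = -38 mm; origin at the centre of its underside, z up
- fan_toggle (a joint): lever angle of the dust fan's toggle, rad: about -0.4 leaning to its off side (the start), +0.4 leaning to its on side, 0 upright. An over-centre spring snaps it to whichever side of 0 it is nearer and holds it against a stop there; pushing it over takes about 2 N at the tip, 4 N half-way up
- fan_toggle_pivot (a point): point on which the dust fan's toggle swings, on top of its 15 mm bushing, 8 mm above the box top; axes as the box: x towards the grille, y the direction in which the lever tips when switched on, z up
- fan_toggle_tip (a point): top end of the dust fan's steel bat lever, 47 mm from the pivot; the lever is round, 8 mm thick at the foot and 13 mm near the tip. It leans 0.4 rad from upright, so the tip stands 18 mm to one side of the pivot and must go to the same distance on the opposite side
- supply: handpiece supply: smaller grey sheet-metal box 104 mm (its x) by 84 mm (y), flat top 60 mm above the bench, fixed to the bench, with two 21 mm round sockets standing 4 mm proud of the top at x = +31, y = -20 and +20 mm and a bat toggle at x = -18 mm; origin at the centre of its underside, z up
- supply_toggle (a joint): lever angle of the handpiece supply's toggle, rad: about -0.4 off (the start), +0.4 on, 0 upright; same over-centre spring, stops and force as the fan's toggle
- supply_toggle_pivot (a point): point on which the handpiece supply's toggle swings, on top of its 15 mm bushing, 8 mm above the box top; axes as the box: x towards the sockets, which is also the direction in which the lever tips when switched on, z up
- supply_toggle_tip (a point): top end of the handpiece supply's steel bat lever, same lever as the fan's: 47 mm from the pivot, 13 mm thick near the tip, leaning 0.4 rad
- sanding_block: brown sanding block lying on the bench, 51 x 93 x 28 mm, a bystander; origin at the centre of its underside
- tin: small round tin standing on the bench, 52 mm across and 42 mm high, a bystander; origin at the centre of its underside
- block: pine offcut lying on the bench, 41 x 79 x 30 mm, a bystander; origin at the centre of its underside

How it is judged:
By the outcome, as a careful person would: the job done as asked, in the order asked, and still so for the second after the job is handed in, with the robot touching nothing.
It also fails if it takes over 35 s, if anything falls off the work surface, if the arm or the gripper's body presses on something with over 40 N, if the wrist force passes 120 N, or if a joint passes its speed limit or range.

## Robot

A 6-joint arm with a two-finger parallel gripper is mounted at the origin on a cart in front of the work surface, level with it; the furniture and walls round the work are solid. World frame = base frame: x ahead of the robot, y to its left, z up, the work surface at z = 0. Lengths are in m, angles in rad, forces in N, time in s.
With the tool pointing down it reaches from about 0.275 to 0.875 m from the base axis. Payload 12.5 kg.
Tool frame: the origin (TCP) lies at the very end of the fingers, on their centre line; the grasp point (between the pads) lies 19 mm behind it; x points along the fingers, y is the direction in which the jaws open and shut, and the axes are right-handed (so a half turn about x gives the same grasp; the last joint's range is limited). The gripper opens to 85 mm and grips with 20 to 120 N. Pads are 22 mm wide; open, the fingers measure 114 mm over their backs; the gripper's body (76 mm by 85 mm) begins 54 mm behind the grasp point. The pads swing forward as they close: fully open they stand 13 mm farther back than shut.
Start: joints at [1.258, 0.351, 1.652, -0, 1.139, -0.085], TCP at [0.124, 0.536, 0.231] pointing down, gripper open.
Joint ranges: [-2.75, 2.75], [-0.79, 2.1], [0.01, 2.65], [-1.57, 4.71], [0.07, 3.14], [-2.87, 2.87]. Speed limits (rad/s): [2.22, 2.22, 2.79, 3.14, 3.14, 3.14].

## Interface

Orientations are given as a 3x3 rotation matrix whose columns are the frame's x, y, z axes.
In Python, from bench import manip gives the robot as it stands. Calls block until the motion is done:
- manip.move_ptp(position, orientation): joint-space move of the TCP to a pose.
- manip.move_l(position, attitude=None, max_speed=0.15): straight line of the TCP; attitude=None keeps the orientation; max_speed is the mean speed in m/s.
- manip.move_j(angles): joint-space move.
- manip.set_gripper(opening, effort=None): opening from 0.0 (shut) to 1.0 (fully open); effort is the grip in N (None keeps the last); returns when the fingers have stopped.
- manip.dwell(seconds).
- manip.inverse_kinematics(position, orientation): joint angles nearest the present ones, or None.
- manip.grab_frame(name): name is "side" or "top" or "wrist"; returns (picture, depth): 384x512x3 uint8, red, green, blue; 384x512 float32, m along the optical axis (not along the pixel's ray), 0 where there is no reading.
- manip.get_calibration(name): a dict with "camera_matrix" (3x3 intrinsics, pixels), "R" (3x3) and "t" (3): a world point X has camera coordinates R X + t. Camera axes: x right, y down, z forward; pixel columns grow to the right and rows downward; lengths in m; the calibration is good to about 2 mm. A picture is of the moment at which its call begins: read the wrist's pose just before it. get_calibration takes no time and is no camera call; for the wrist camera it gives the pose at the moment of the call.
A pose or a line that the arm cannot do raises manip.Unreachable and nothing moves.
- manip.sign_off(): hands the job in, once; it reports no verdict.
Trained networks look in the newest picture that a camera, given by its name, has taken for a name from the list of things; names that differ only in an ending like _2 or _b are one class to them, and where a whole thing is asked for, a point or a joint stands for the part that bears it (a point fixed in the world has none). Each returns a list of dicts, best first, with "confidence" (0 to 1); they miss things now and then, are a little off and sometimes report something else, mostly with a low value. They report only what shows in the picture. A call takes as long as a camera call.
- manip.look_for(camera, name): "at" ([x, y, z] in m, in world coordinates, good to about 4 mm: the middle of the surface that is visible of it).
Readings, each from a call of its own:
- manip.current_time(): time.
- manip.current_qpos(): joint angles.
- manip.current_joint_vel(): joint speeds.
- manip.current_joint_torque(): joint torques, N m.
- manip.current_ee_pos(): TCP position.
- manip.current_tcp_rot(): TCP orientation.
- manip.current_force(): force on the tool from outside, world axes, zero at the start.
- manip.current_ft_torque(): the same for the moment, N m.
- manip.current_grip_width(): opening from 0.0 (shut) to 1.0 (fully open).
Only numpy, scipy, OpenCV 4.12 (cv2) and the standard library are available. Lean on these libraries where they do the work, as an engineer would, in place of code of your own. Each camera call takes 0.05 s, during which the arm holds its last target.

## Working session

There is one attempt and no reset: what is moved stays moved. The work goes in short steps, each a Python script; the robot and the scene stay as the last script left them, time stands still between calls to the robot, and variables do not carry over. Pictures are saved under pics/ and viewed, and the job is handed in when it is done.

```bash
mkdir -p pics; python3 - <<'E'
from bench import manip
import cv2,numpy as np
for c in ["top","side"]:
    p,d=manip.grab_frame(c); cv2.imwrite(f"pics/{c}0.png",p[:,:,::-1]); np.save(f"{c}0.npy",d)
    k=manip.get_calibration(c); print(c,k)
    for n in ["dust_fan","fan_toggle_pivot","fan_toggle_tip","supply","supply_toggle_pivot","supply_toggle_tip","sanding_block","tin","block"]:
        r=manip.look_for(c,n); print(n,[(np.round(x["at"],3),round(x["confidence"],2)) for x in r[:2]])
print(manip.current_time(),manip.current_tcp_rot())
E
```

```text
top {'camera_matrix': array([[377.46558273,   0.        , 253.54122386],
       [  0.        , 377.46558273, 191.71406884],
       [  0.        ,   0.        ,   1.        ]]), 'R': array([[-6.90318324e-02, -9.97614361e-01, -4.38512805e-04],
       [-9.74158494e-01,  6.75035030e-02, -2.15542353e-01],
       [ 2.15057748e-01, -1.44521026e-02, -9.76494394e-01]]), 't': array([0.2152596 , 0.58987504, 0.83387833])}
dust_fan [(array([0.429, 0.28 , 0.064]), 0.91)]
fan_toggle_pivot [(array([0.426, 0.281, 0.059]), 0.63), (array([0.42 , 0.08 , 0.026]), 0.37)]
fan_toggle_tip [(array([0.392, 0.256, 0.11 ]), 0.41)]
supply [(array([0.607, 0.306, 0.065]), 0.81)]
supply_toggle_pivot [(array([0.608, 0.308, 0.064]), 0.58)]
supply_toggle_tip [(array([0.423, 0.281, 0.062]), 0.64)]
sanding_block [(array([0.417, 0.084, 0.027]), 0.63), (array([0.424, 0.28 , 0.059]), 0.36)]
tin [(array([0.533, 0.139, 0.043]), 0.89)]
block [(array([0.778, 0.167, 0.033]), 0.62)]
side {'camera_matrix': array([[377.88750775,   0.        , 254.34224855],
       [  0.        , 377.88750775, 191.20580666],
       [  0.        ,   
[... 224 characters left out ...]
17368])}
dust_fan [(array([0.426, 0.311, 0.059]), 0.7), (array([0.583, 0.313, 0.096]), 0.33)]
fan_toggle_pivot [(array([0.424, 0.313, 0.058]), 0.78)]
fan_toggle_tip [(array([0.4  , 0.268, 0.097]), 0.53)]
supply [(array([0.606, 0.337, 0.059]), 0.71)]
supply_toggle_pivot [(array([0.608, 0.338, 0.059]), 0.72), (array([0.582, 0.311, 0.1  ]), 0.5)]
supply_toggle_tip [(array([0.804, 0.178, 0.024]), 0.57)]
sanding_block [(array([0.417, 0.107, 0.029]), 0.64)]
tin [(array([0.538, 0.154, 0.036]), 0.7)]
block [(array([0.805, 0.178, 0.026]), 0.45)]
1.0 [[-3.00617687e-05  2.25846472e-01  9.74162907e-01]
 [-3.52695490e-05  9.74162907e-01 -2.25846473e-01]
 [-9.99999999e-01 -4.11476309e-05 -2.13195567e-05]]
```

View pics/top0.png

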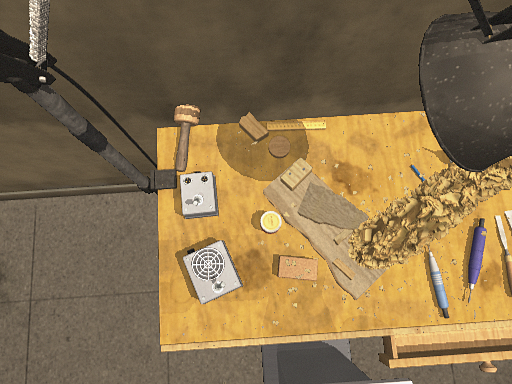

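View pics/side0.png

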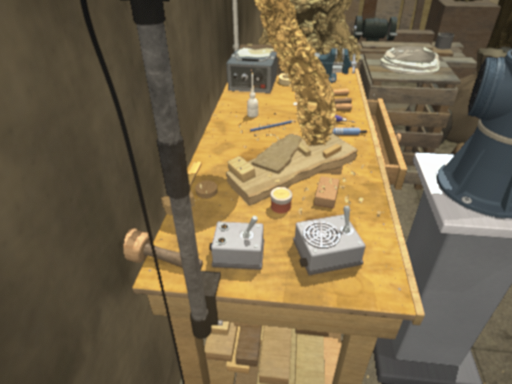

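```bash
cat > h.py <<'E'
from bench import manip
import cv2,numpy as np
def cloud(c,d,k=None):
    k=k or manip.get_calibration(c); K=k["camera_matrix"]
    v,u=np.mgrid[0:384,0:512]
    P=np.stack([(u-K[0,2])/K[0,0]*d,(v-K[1,2])/K[1,1]*d,d],-1)
    W=(P-k["t"])@k["R"]; W[d==0]=np.nan
    return W
E
python3 - <<'E'
from h import *
T=cv2.imread("pics/top0.png"); S=cv2.imread("pics/side0.png")
a=cv2.resize(T[155:315,150:310],(640,600)[:1]*2 and (600,600),interpolation=cv2.INTER_CUBIC)
cv2.imwrite("pics/topz.png",a)
cv2.imwrite("pics/sidez.png",cv2.resize(S[180:290,190:380],None,fx=4,fy=4,interpolation=cv2.INTER_CUBIC))
for c in["top","side"]:
    W=cloud(c,np.load(c+"0.npy")); 
    P=W.reshape(-1,3); P=P[~np.isnan(P[:,0])]
    for nm,cx,cy in[("fan",.427,.285),("sup",.607,.31)]:
        m=(abs(P[:,0]-cx)<.09)&(abs(P[:,1]-cy)<.09)
        Q=P[m]
        top=Q[(Q[:,2]>.053)&(Q[:,2]<.07)]
        r=cv2.minAreaRect((top[:,:2]*1000).astype(np.float32)); print(c,nm,"rect",r,np.median(top[:,2]),len(top))
        tip=Q[(Q[:,2]>.08)]; print(len(tip)); print(np.round(tip[np.argsort(-tip[:,2])],3)[:40:2].tolist())
    # anything tall nearby
    m=(P[:,2]>.13)&(P[:,0]<.9)&(P[:,0]>.1)&(abs(P[:,1])<.7)
    Q=P[m]
    for z in np.arange(.1,.9,.1):
        q=Q[(Q[:,2]>z)&(Q[:,2]<z+.1)]
        if len(q): print("tall",c,round(z,2),len(q),q.min(0).round(2),q.max(0).round(2))
E
```

```text
top fan rect ((426.24139404296875, 284.056884765625), (115.94451904296875, 100.19564819335938), 20.26791763305664) 0.06146185595283421 2193
42
[[0.398, 0.253, 0.114], [0.398, 0.251, 0.113], [0.396, 0.256, 0.113], [0.392, 0.254, 0.113], [0.394, 0.252, 0.112], [0.392, 0.258, 0.111], [0.396, 0.254, 0.111], [0.4, 0.258, 0.11], [0.394, 0.254, 0.11], [0.396, 0.252, 0.109], [0.4, 0.252, 0.108], [0.392, 0.256, 0.108], [0.392, 0.252, 0.107], [0.39, 0.257, 0.107], [0.402, 0.256, 0.105], [0.39, 0.259, 0.104], [0.392, 0.263, 0.1], [0.394, 0.266, 0.096], [0.396, 0.266, 0.095], [0.39, 0.267, 0.091]]
top sup rect ((612.8427734375, 309.2712097167969), (100.22268676757812, 80.27122497558594), 2.434079647064209) 0.06030093367705662 1320
1060
[[0.649, 0.353, 0.665], [0.649, 0.352, 0.665], [0.649, 0.353, 0.665], [0.65, 0.355, 0.664], [0.65, 0.352, 0.663], [0.651, 0.349, 0.663], [0.651, 0.35, 0.663], [0.65, 0.351, 0.663], [0.651, 0.356, 0.662], [0.651, 0.358, 0.662], [0.65, 0.356, 0.662], [0.65, 0.357, 0.661], [0.65, 0.353, 0.661], [0.652, 0.356, 0.661], [0.649, 0.355, 0.661], [0.651, 0.356, 0.661], [0.6
[... 1183 characters left out ...]
31, 0.11], [0.578, 0.312, 0.109], [0.576, 0.312, 0.109], [0.577, 0.306, 0.109], [0.576, 0.314, 0.108], [0.574, 0.31, 0.108], [0.582, 0.314, 0.107], [0.579, 0.316, 0.107], [0.574, 0.312, 0.107], [0.58, 0.312, 0.106], [0.572, 0.311, 0.106], [0.582, 0.315, 0.106], [0.584, 0.312, 0.105], [0.577, 0.317, 0.105], [0.581, 0.316, 0.104], [0.572, 0.311, 0.103], [0.574, 0.314, 0.103], [0.577, 0.317, 0.102], [0.586, 0.313, 0.101]]
tall side 0.1 10439 [ 0.1  -0.7   0.13] [0.84 0.68 0.2 ]
tall side 0.2 16961 [ 0.1 -0.7  0.2] [0.84 0.65 0.3 ]
tall side 0.3 16352 [ 0.1  -0.68  0.3 ] [0.84 0.58 0.4 ]
tall side 0.4 12633 [ 0.65 -0.18  0.4 ] [0.84 0.52 0.5 ]
tall side 0.5 1715 [0.65 0.35 0.5 ] [0.84 0.49 0.53]
```

View pics/topz.png

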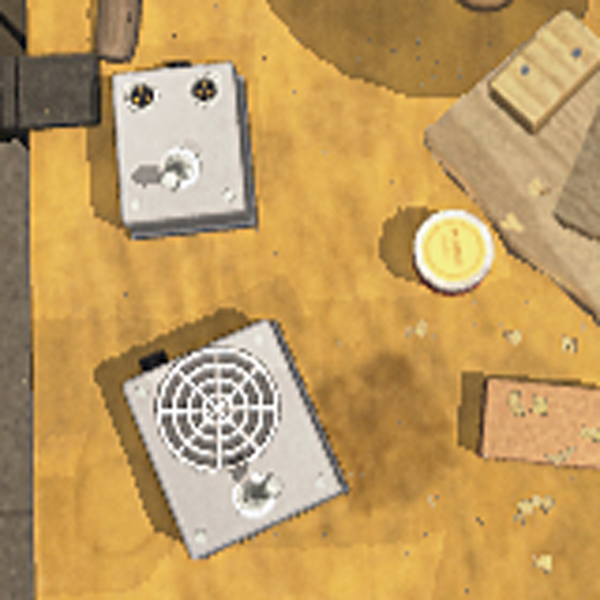

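View pics/sidez.png

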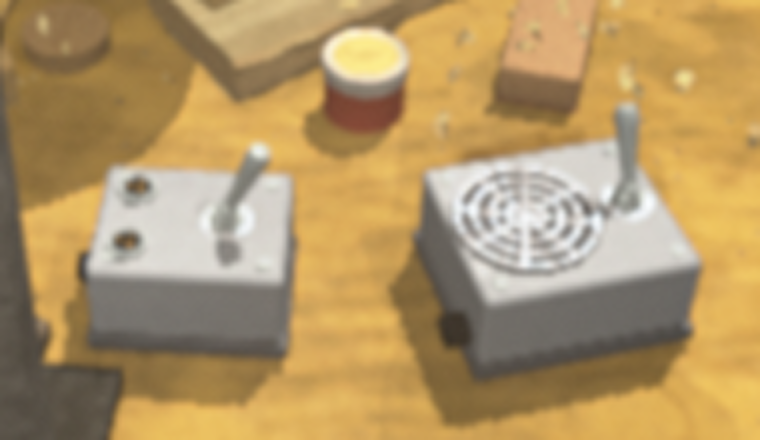

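```bash
python3 - <<'E'
from h import *
for c in["top","side"]:
    W=cloud(c,np.load(c+"0.npy")); P=W.reshape(-1,3); P=P[~np.isnan(P[:,0])]
    m=(P[:,2]>.02)&(P[:,0]<.79)&(P[:,0]>.2)&(P[:,1]>.1)&(P[:,1]<.7)
    Q=P[m]
    for z in np.arange(0,.8,.05):
        q=Q[(Q[:,2]>z)&(Q[:,2]<z+.05)&((Q[:,1]>.38)|(z>.1))]
        if len(q): print("tall",c,round(z,2),len(q),q.min(0).round(2),np.median(q,0).round(3),q.max(0).round(2))
    m=(P[:,2]>.13)&(P[:,0]<.75)&(P[:,0]>.1)&(P[:,1]<.25)&(P[:,1]>-.4)
    Q=P[m]
    for z in np.arange(0.1,.8,.1):
        q=Q[(Q[:,2]>z)&(Q[:,2]<z+.1)]
        if len(q): print("lamp",c,round(z,2),len(q),q.min(0).round(2),np.median(q,0).round(3),q.max(0).round(2))
E
```

```text
tall top 0.0 66 [0.65 0.42 0.02] [0.659 0.445 0.035] [0.74 0.47 0.05]
tall top 0.05 130 [0.65 0.44 0.05] [0.659 0.446 0.077] [0.73 0.47 0.1 ]
tall top 0.1 148 [0.65 0.44 0.1 ] [0.659 0.446 0.127] [0.73 0.47 0.15]
tall top 0.15 174 [0.65 0.44 0.15] [0.659 0.446 0.176] [0.73 0.47 0.2 ]
tall top 0.2 214 [0.65 0.44 0.2 ] [0.66  0.446 0.225] [0.73 0.47 0.25]
tall top 0.25 246 [0.65 0.44 0.25] [0.659 0.446 0.278] [0.73 0.47 0.3 ]
tall top 0.3 362 [0.65 0.44 0.3 ] [0.659 0.445 0.326] [0.73 0.47 0.35]
tall top 0.35 458 [0.65 0.44 0.35] [0.659 0.447 0.372] [0.73 0.47 0.4 ]
tall top 0.4 526 [0.65 0.44 0.4 ] [0.661 0.448 0.426] [0.73 0.47 0.45]
tall top 0.45 525 [0.65 0.44 0.45] [0.658 0.445 0.475] [0.68 0.47 0.5 ]
tall top 0.5 1220 [0.65 0.41 0.5 ] [0.656 0.44  0.535] [0.73 0.48 0.55]
tall top 0.55 1218 [0.65 0.38 0.55] [0.656 0.433 0.567] [0.68 0.46 0.6 ]
tall top 0.6 656 [0.65 0.35 0.6 ] [0.652 0.374 0.627] [0.68 0.4  0.65]
tall top 0.65 194 [0.65 0.35 0.65] [0.652 0.357 0.656] [0.66 0.37 0.67]
lamp top 0.1 1092 [ 0.4  -0.12  0.13] [ 0.444 -0.043  0.173] [ 0.51 -0.02  0.2 ]
lamp top 0.2 4266
[... 724 characters left out ...]
 0.227] [0.73 0.48 0.25]
tall side 0.25 727 [0.65 0.45 0.25] [0.664 0.47  0.277] [0.73 0.48 0.3 ]
tall side 0.3 958 [0.65 0.45 0.3 ] [0.663 0.471 0.326] [0.73 0.48 0.35]
tall side 0.35 1101 [0.65 0.45 0.35] [0.664 0.468 0.374] [0.73 0.48 0.4 ]
tall side 0.4 1242 [0.65 0.45 0.4 ] [0.665 0.467 0.426] [0.73 0.47 0.45]
tall side 0.45 1538 [0.65 0.45 0.45] [0.666 0.468 0.476] [0.73 0.48 0.5 ]
tall side 0.5 1118 [0.65 0.42 0.5 ] [0.666 0.469 0.515] [0.73 0.49 0.53]
lamp side 0.1 1114 [ 0.1  -0.36  0.13] [ 0.461 -0.04   0.168] [ 0.67 -0.    0.2 ]
lamp side 0.2 2808 [ 0.1  -0.23  0.2 ] [ 0.479 -0.082  0.254] [0.6  0.04 0.3 ]
lamp side 0.3 1822 [ 0.1 -0.3  0.3] [ 0.56  -0.198  0.339] [0.65 0.02 0.39]
```

```bash
cat >> h.py <<'E'
a=np.deg2rad(20.28); X=np.array([np.cos(a),np.sin(a),0]); FP=np.array([-np.sin(a),np.cos(a),0])
FPIV=np.array([.4258,.2855,.068])-.038*X
b=np.deg2rad(2.33); SP=np.array([np.cos(b),np.sin(b),0]); SPIV=np.array([.6124,.3105,.068])-.018*SP
def rot(z):
    x=np.array([0,0,-1.]); return np.stack([x,np.cross(z,x),z],1)
def at(piv,p,s,z):
    q=piv+s*p; q[2]=z; return q
def st(m): print(m,round(manip.current_time(),2),np.round(manip.current_ee_pos(),4),np.round(manip.current_force(),2))
E
python3 - <<'E'
from h import *
print(FPIV,SPIV)
for piv,p,R in[(FPIV,FP,rot(-FP)),(SPIV,SP,rot(SP))]:
    for s,z in[(-.052,.2),(-.052,.09),(-.005,.09)]: print(manip.inverse_kinematics(at(piv,p,s,z),R))
manip.set_gripper(0.0,20); st("shut")
manip.move_ptp(at(FPIV,FP,-.052,.2),rot(-FP)); st("above")
manip.move_l(at(FPIV,FP,-.052,.09),max_speed=.12); st("down")
for c in["top","side"]:
    p,d=manip.grab_frame(c); cv2.imwrite(f"pics/{c}1.png",cv2.resize(p[150:330,130:390],None,fx=3,fy=3)[:,:,::-1])
E
```

```text
[0.39015562 0.27232889 0.068     ] [0.59441488 0.30976821 0.068     ]
[ 4.00978064e-01  2.36423241e-01  1.89582725e+00 -4.44089210e-16
  1.00934216e+00  4.70252921e-02]
[ 4.00978064e-01  4.15153080e-01  1.98253128e+00 -4.44089210e-16
  7.43908297e-01  4.70252921e-02]
[ 5.01045508e-01  4.28251582e-01  1.95969212e+00 -4.44089210e-16
  7.53648953e-01  1.47092736e-01]
[ 4.41280654e-01  5.14963338e-01  1.48164226e+00 -4.44089210e-16
  1.14498706e+00 -1.17018184e+00]
[ 4.41280654e-01  6.46953427e-01  1.55935702e+00 -4.44089210e-16
  9.35282207e-01 -1.17018184e+00]
[ 4.13705323e-01  7.13400487e-01  1.43245806e+00 -4.44089210e-16
  9.95734102e-01 -1.19775718e+00]
shut 1.77 [0.1242 0.5358 0.2313] [-0.51 -0.02  0.34]
above 3.33 [0.408  0.2242 0.2001] [ 0.62 -0.28  0.63]
down 4.39 [0.4085 0.2238 0.0906] [ 0.07 -0.18 -0.44]
```

View pics/side1.png

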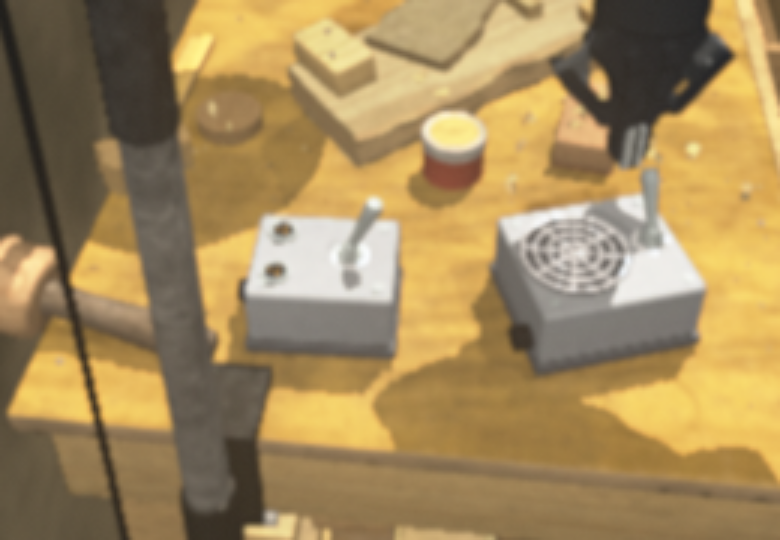

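View pics/top1.png

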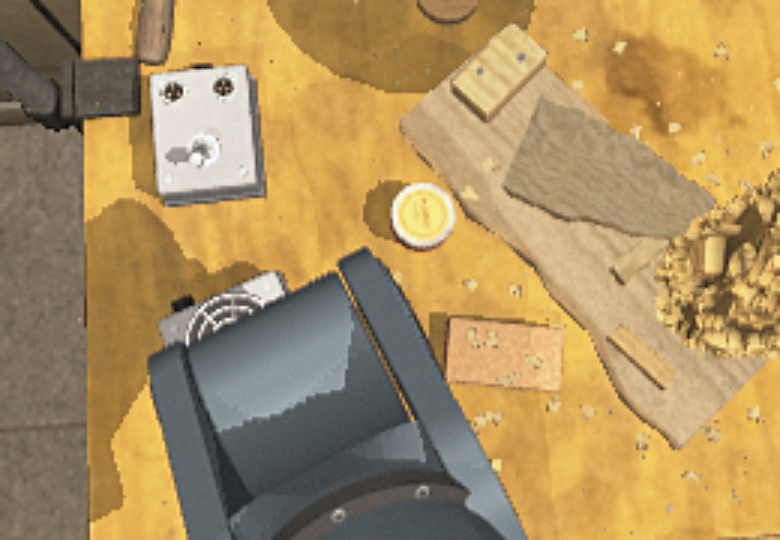

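```bash
python3 - <<'E'
from h import *
for s in(-.025,-.015,-.007):
    manip.move_l(at(FPIV,FP,s,.09),max_speed=.06); st(s)
p,d=manip.grab_frame("side"); cv2.imwrite(f"pics/side2.png",cv2.resize(p[170:290,270:390],None,fx=5,fy=5)[:,:,::-1])
print(manip.look_for("side","fan_toggle_tip")[:2])
E
```

```text
-0.025 5.09 [0.3987 0.2491 0.0899] [ 0.49 -1.11 -0.87]
-0.015 5.41 [0.3951 0.2585 0.0899] [ 0.67  0.67 -0.43]
-0.007 5.69 [0.3925 0.2659 0.0899] [ 0.59 -2.33  0.54]
[{'at': [0.3937, 0.2914, 0.0979], 'confidence': 0.54}, {'at': [0.6082, 0.3386, 0.0573], 'confidence': 0.39}]
```

View pics/side2.png

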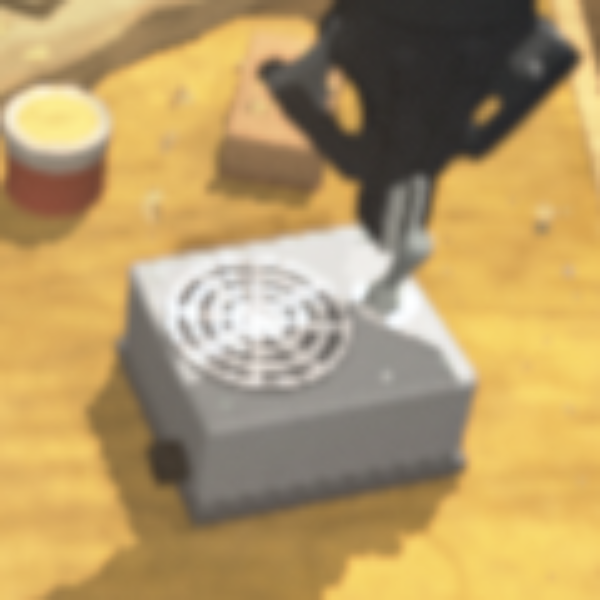

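```bash
python3 - <<'E'
from h import *
manip.move_l(at(FPIV,FP,-.05,.09),max_speed=.12)
manip.move_l(at(FPIV,FP,-.05,.2),max_speed=.2); st("up")
manip.move_ptp(at(SPIV,SP,-.055,.2),rot(SP)); st("over supply")
for c in["top","side"]:
    p,d=manip.grab_frame(c); cv2.imwrite(f"pics/{c}3.png",cv2.resize(p[150:330,130:390],None,fx=3,fy=3)[:,:,::-1])
    P=cloud(c,d).reshape(-1,3)
    for piv,p in((FPIV,FP),(SPIV,SP)):
        r=P-piv; m=(np.hypot(r[:,0],r[:,1])<.035)&(r[:,2]>.034)&(r[:,2]<.055); print(c,m.sum(),np.median(P[m],0).round(3),"along p",np.median(r[m]@p).round(4))
E
```

```text
up 7.0 [0.4069 0.2255 0.1992] [-0.77  0.05 -2.05]
over supply 8.12 [0.5389 0.3073 0.1991] [ 0.06 -0.02  0.33]
top 0 [nan nan nan] along p nan
top 0 [nan nan nan] along p nan
side 34 [0.385 0.291 0.107] along p 0.0197
side 34 [0.578 0.313 0.107] along p -0.0165
  return _methods._mean(a, axis=axis, dtype=dtype,
  ret = um.true_divide(
  ret = ret.dtype.type(ret / rcount)
```

View pics/side3.png

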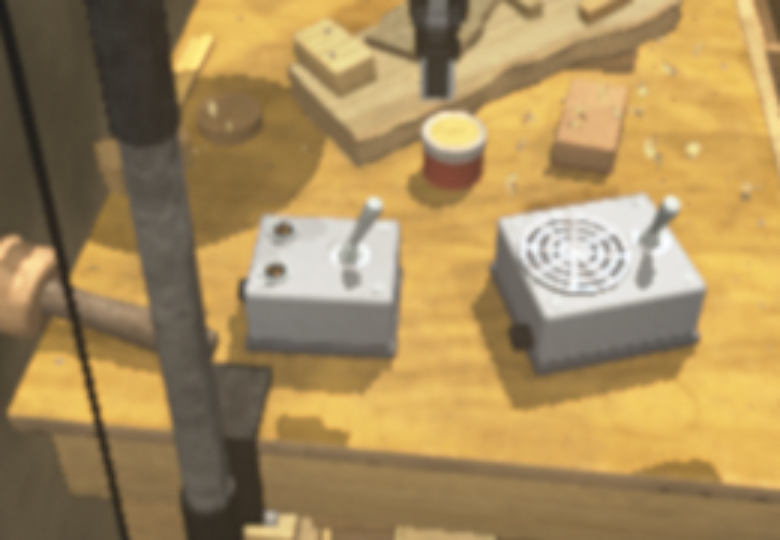

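The fan lever at (665,205) now leans the other way, tip +19.7 mm from the pivot. The supply lever at (372,207) is still off. Next I push the supply toggle.

```bash
python3 - <<'E'
from h import *
manip.move_l(at(SPIV,SP,-.055,.09),max_speed=.12); st("down")
for s in(-.025,-.015,-.007):
    manip.move_l(at(SPIV,SP,s,.09),max_speed=.06); st(s)
manip.move_l(at(SPIV,SP,-.055,.09),max_speed=.12)
manip.move_l(at(SPIV,SP,-.055,.22),max_speed=.2); st("up")
for c in["side"]:
    p,d=manip.grab_frame(c); cv2.imwrite(f"pics/{c}4.png",cv2.resize(p[150:330,130:390],None,fx=3,fy=3)[:,:,::-1])
    P=cloud(c,d).reshape(-1,3)
    for piv,p in((FPIV,FP),(SPIV,SP)):
        r=P-piv; m=(np.hypot(r[:,0],r[:,1])<.035)&(r[:,2]>.034)&(r[:,2]<.055); print(c,m.sum(),np.median(P[m],0).round(3),"along p",np.median(r[m]@p).round(4))
    for n in["sanding_block","tin","block"]: print(n,[np.round(x["at"],3) for x in manip.look_for(c,n)[:1]])
E
```

```text
down 9.28 [0.5399 0.3078 0.0908] [-0.59  0.24 -0.08]
-0.025 9.93 [0.5693 0.3087 0.0897] [-1.74 -0.9  -0.16]
-0.015 10.25 [0.5798 0.3091 0.09  ] [-0.41  0.35  0.7 ]
-0.007 10.53 [0.5876 0.3094 0.0899] [ 0.3  -0.12  1.23]
up 11.88 [0.5391 0.3072 0.2187] [-1.43 -0.06  0.42]
side 33 [0.385 0.29  0.107] along p 0.0185
side 35 [0.609 0.314 0.107] along p 0.0149
sanding_block [array([0.42 , 0.109, 0.028])]
tin [array([0.427, 0.314, 0.063])]
block [array([0.805, 0.174, 0.026])]
```

View pics/side4.png

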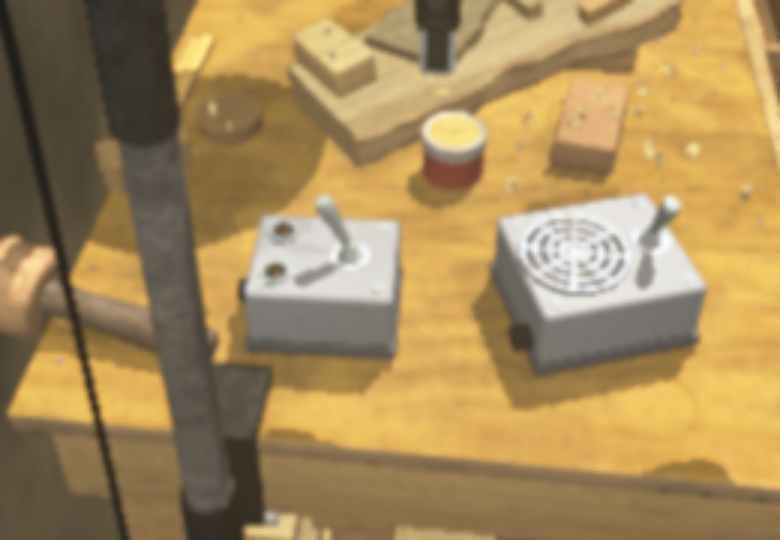

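The supply lever at (330,210) now leans toward the sockets, and the fan lever at (662,210) is still on. The tin at (452,150), the sanding block at (590,125) and the pine block at (333,55) appear in the same place as before.

```bash
python3 - <<'E'
from h import *
manip.sign_off(); st("done")
E
```

```text
the job is handed in; nothing more can be done
the job is handed in; nothing more can be done
```

Both toggles are switched over, the dust fan first and then the handpiece supply. I pushed each lever with the shut fingers, backed the arm clear and handed the job in at about 12 s.

- **Toggles:** a side-camera depth check after the last retreat put the fan tip at +18.5 mm and the supply tip at +15 mm past their pivots, about the 18 mm expected. The side picture shows both levers leaning to their on sides. When I checked the fan after its push, the supply was still off.
- **Forces:** the readings I took between moves stayed under about 3 N.
- **Bystanders:** the sanding block, tin and pine block appear in the same place in the pictures before and after. For the sanding block and pine block, detections agree within 4 mm.
- **Disagreement:** the last tin detection landed on the fan box instead. That is a false detection, because the picture shows the tin where it was.

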